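Find the socket that fits and nip up the hub nut

ROBOT

A 6-joint arm with a two-finger parallel gripper is mounted at the origin on a cart in front of the work surface, level with it; the furniture and walls round the work are solid. World frame = base frame: x ahead of the robot, y to its left, z up, the work surface at z = 0. Lengths are in m, angles in rad, forces in N, time in s.
With the tool pointing down it reaches from about 0.325 to 0.775 m from the base axis. Payload 9.3 kg.
Tool frame: the origin (TCP) lies on the mounting face of the last link; the fingertips stand 173 mm ahead of it and the grasp point (between the pads) lies 155 mm ahead of it; z points along the fingers, y is the line along which they close (so a half turn about z gives the same grasp; the last joint's range is limited). The gripper opens to 85 mm and grips with 20 to 120 N. Pads are 22 mm wide; open, the fingers measure 114 mm over their backs; the gripper's body (76 mm by 85 mm) begins 54 mm behind the grasp point. The pads swing forward as they close: fully open they stand 13 mm farther back than shut.
Start: joints at [-1.288, 0.259, 0.021, 1.334, 0, 1.418], TCP at [0.232, -0.499, 0.405] pointing down, gripper open.
Joint ranges: [-3.04, 3.04], [-0.91, 1.82], [-1.04, 1.36], [-1.92, 1.95], [-1.52, 1.45], [-3.14, 3.14]. Speed limits (rad/s): [2.22, 2.22, 2.79, 3.14, 3.14, 3.14].

INTERFACE

Orientations are given as a rotation vector (axis times angle).
In Python, from bench import r, imaging gives the robot as it stands. The module is installed in compiled form; this text tells all that it offers.
- The arm moves only by the tool move_arm, never from a script. Its argument "steps" is one flat list of numbers, 7 for each row, row after row: the turn, a rotation vector about the tool's x, y, z in degrees, then the shift along the tool's x, y, z in m, then the finger opening in m, from 0 to 0.0854. A call has 1 to 8 rows; each row shifts and turns the commanded pose from where the row before left it, along the tool's axes as they then stand; what a row does not reach is not made up. A row lasts 1/12 s, in which the tool goes at most 41.7 mm and 7.16 degrees, less where a joint would pass 70% of its speed; a pose out of reach is approached as far as the arm can. A call with a gripper value outside its range is refused whole. The fingers move at their own pace and stop on an object; "squeeze" is the grip in N (left out, the last holds). Time passes only in rows, so rows that do not move let the fingers close. It gives the time, the measured TCP pose, the force, the opening and the grip force at its end, in the units of the state.
- r.sense(): the state, without advancing time (a new reading comes with each control period).
- imaging.capture(name): name is "scene" or "top"; returns the picture (384x512x3 uint8, red, green, blue); there is no depth.
- imaging.camera_info(name): a dict with "fx", "fy", "cx", "cy" (pixels), "k1" (the pictures are not rectified: a ray, as slopes to the right and down, at radius r is drawn at 1 + k1 r^2 times it, then the intrinsics apply), "xyz" and "rotation" of the camera in the world. Camera axes: x right, y up, looking along -z (the intrinsics and any distortion apply to the point x, -y, -z); pixel columns grow to the right and rows downward; lengths in m; the calibration is good to about 2 mm. A picture is of the moment at which its call begins. camera_info takes no time and is no camera call.
- r.sign_off(): hands the job in; it is judged then, once.
The state is a dict: "time": time; "joint_positions": joint angles; "joint_velocities": joint speeds; "joint_torque": joint torques, N m; "tool_pos": TCP position; "ee_rot": TCP orientation; "wrist_force": force on the tool from outside, world axes, zero at the start; "wrist_torque": the same for the moment, N m; "width": finger opening in m; "grip_force": force on a finger pad.
Only numpy, scipy, OpenCV 4.12 (cv2) and the standard library are available. Lean on these libraries where they do the work, as an engineer would, in place of code of your own. Each camera call takes 0.05 s, during which the arm holds its last target. There are 200 camera calls.

TASK

Find out which of the three sockets in the tray fits the hex nut on the hub by trying them on it, standing those that do not fit back upright in the tray. Push the one that fits all the way down over the nut, turn the nut clockwise with it until it comes up tight at its stop, and finish still gripping the socket, seated on the tightened nut. Leave the ratchet and the tape roll beside the work where they are.

Things in the scene. Friction and masses are not known exactly. Their poses are not given: they have to be found in the camera images.
- socket_a: one of three steel sockets that look alike, about 0.3 kg, standing mouth down: round body 48 mm in diameter, 46 mm tall, and on it a dark square drive adapter, 24 x 24 mm, from 46 to 88 mm above the mouth (grip it from above across two opposite flats). Origin: centre of the mouth (underside), z up; the adapter's flats face along +-x and +-y
- socket_b: second of the three sockets, outside exactly like socket_a, same origin and axes. In each socket's mouth is a hex recess 28 mm deep, with corners along the socket's x axis and every 60 deg from it; its width is not marked and is out of sight as it stands
- socket_c: third of the three sockets, outside exactly like socket_a, same origin and axes. In one of the three (not told which) the hex is about 2 mm wider across flats than the nut and goes down over it; in the other two it is at least 3 mm too small and they stay perched on the nut's taper, 16 to 20 mm above the washer
- tray: shallow dark steel tray fixed to the bench; the sockets stand in it in a row along its y axis, about 80 mm apart, in any order. 90 mm (x) by 260 mm (y), rim 12 mm high, walls 3 mm. Origin: centre of its underside, on the bench; its floor is 3 mm above that
- hub: round grey hub fixed to the bench: flange 110 mm in diameter and 10 mm thick with four small bolt heads, a boss 62 to 68 mm in diameter above it, and a steel washer 56 mm in diameter, whose top is 28 mm above the bench; a fully seated socket rests its mouth on it. Nut and stud stand at its centre. Origin: centre of its underside
- nut_seat (a point): on the nut's axis at its foot, on the washer; turns with the nut, z up. Nut: steel hexagon 30 mm across flats, 20 mm tall, top 5 mm tapering to 24 mm, a 14 mm stud 5 mm above it. Its corners lie along this x axis and every 60 deg from it: the right socket goes down only if its x axis is within about 7 deg of one of these, else it perches 16 mm up
- nut (a joint): turn of the nut, rad: grows clockwise seen from above, free end 0, tight at its stop at 0.7; it starts between 0 and 0.2. It turns with a steady friction of about 0.3 N m and stays where it is left
- ratchet: ratchet handle lying loose on the bench to the left of the hub, 36 x 198 x 32 mm, origin at the centre of its underside, long axis y; to be left alone
- duct_tape: grey tape roll lying loose on the bench to the right of the hub, 100 mm in diameter, 48 mm tall, origin at the centre of its underside; to be left alone
There are look-alikes about, which are no part of the job. What is shaped like the socket_b but blue is not meant.

How it is judged:
On the way:
1. the socket that fits is fully down over the nut before the nut has been turned tight (((z of socket_a in the frame of nut_seat below 0.004 m and horizontal distance between socket_a and nut_seat below 0.005 m and angle between socket_a's own z axis and vertical below 0.08 rad) or (z of socket_b in the frame of nut_seat below 0.004 m and horizontal distance between socket_b and nut_seat below 0.005 m and angle between socket_b's own z axis and vertical below 0.08 rad) or (z of socket_c in the frame of nut_seat below 0.004 m and horizontal distance between socket_c and nut_seat below 0.005 m and angle between socket_c's own z axis and vertical below 0.08 rad)) and value of joint nut below 0.45 rad), for 0.1 s.
At the end, for the whole second after the job is handed in: Fitting socket fully over the nut (mouth within 4 mm of the washer, centred to 5 mm, tilt under 0.08 rad) and gripped (over 3 N); nut turned to its stop (joint over 0.62 of 0.7); the other two released, at rest, upright (0.1 rad) on the tray's floor (value of joint nut above 0.62 rad and ((z of socket_a in the frame of nut_seat below 0.004 m and horizontal distance between socket_a and nut_seat below 0.005 m and angle between socket_a's own z axis and vertical below 0.08 rad and contact force between the fingers and socket_a above 3 N and x of socket_b in the frame of tray between -0.045 and 0.045 m and y of socket_b in the frame of tray between -0.13 and 0.13 m and z of each of socket_b, socket_c in the frame of tray below 0.008 m and angle between each of socket_b, socket_c's own z axis and vertical below 0.1 rad and linear speed of each of socket_b, socket_c below 0.03 m/s and contact force between the fingers and socket_b below 0.5 N and x of socket_c in the frame of tray between -0.045 and 0.045 m and y of socket_c in the frame of tray between -0.13 and 0.13 m and contact force between the fingers and socket_c below 0.5 N) or (z of socket_b in the frame of nut_seat below 0.004 m and horizontal distance between socket_b and nut_seat below 0.005 m and angle between socket_b's own z axis and vertical below 0.08 rad and contact force between the fingers and socket_b above 3 N and x of socket_a in the frame of tray between -0.045 and 0.045 m and y of socket_a in the frame of tray between -0.13 and 0.13 m and z of each of socket_a, socket_c in the frame of tray below 0.008 m and angle between each of socket_a, socket_c's own z axis and vertical below 0.1 rad and linear speed of each of socket_a, socket_c below 0.03 m/s and contact force between the fingers and socket_a below 0.5 N and x of socket_c in the frame of tray between -0.045 and 0.045 m and y of socket_c in the frame of tray between -0.13 and 0.13 m and contact force between the fingers and socket_c below 0.5 N) or (z of socket_c in the frame of nut_seat below 0.004 m and horizontal distance between socket_c and nut_seat below 0.005 m and angle between socket_c's own z axis and vertical below 0.08 rad and contact force between the fingers and socket_c above 3 N and x of socket_a in the frame of tray between -0.045 and 0.045 m and y of socket_a in the frame of tray between -0.13 and 0.13 m and z of each of socket_a, socket_b in the frame of tray below 0.008 m and angle between each of socket_a, socket_b's own z axis and vertical below 0.1 rad and linear speed of each of socket_a, socket_b below 0.03 m/s and contact force between the fingers and socket_a below 0.5 N and x of socket_b in the frame of tray between -0.045 and 0.045 m and y of socket_b in the frame of tray between -0.13 and 0.13 m and contact force between the fingers and socket_b below 0.5 N))); the arm keeps its last pose, push and grip.
It fails at once if the ratchet or the tape roll is moved more than 4 cm (distance of any of ratchet, duct_tape from where it was at the start of the episode above 0.04 m).
It also fails if it takes over 64 s, if anything falls off the work surface, if the arm or the gripper's body presses on something with over 40 N, if the wrist force passes 120 N, or if a joint passes its speed limit or range.

## Working session

There is one attempt and no reset: what is moved stays moved. The work goes in short steps, Python scripts to look and compute and a tool call to move; the robot and the scene stay as the last step left them, time stands still between calls to the robot, and variables do not carry over. Pictures are saved under pics/ and viewed, at most 10 in all, crops included, and the job is handed in when it is done.

Besides the shell and the picture viewer there is one more tool, called after "Emit:" by a JSON object that holds its "method" and its "body". move_arm: Moves the arm, as the interface text tells. Its arguments: {"type":"object","properties":{"steps":{"type":"array","items":{"type":"number"}},"squeeze":{"type":"number"}},"required":["steps"]}

```bash
mkdir -p pics; python3 - <<'E'
from bench import r, imaging
import cv2
for n in("scene","top"):
    im=imaging.capture(n); cv2.imwrite(f"pics/{n}0.png",cv2.resize(im[:,:,::-1],(800,600),interpolation=cv2.INTER_CUBIC))
    print(n,imaging.camera_info(n))
print(r.sense())
E
```

```text
scene {'fx': 351.83741502531535, 'fy': 351.83741502531535, 'cx': 250.39022845521148, 'cy': 190.95325394533876, 'k1': -0.08562255212034085, 'xyz': array([0.16842978, 0.87353897, 0.48581896]), 'rotation': array([ 0.32650721, -1.35953539, -2.36958571])}
top {'fx': 494.2763668396479, 'fy': 494.2763668396479, 'cx': 252.70073720755735, 'cy': 192.46460119982487, 'k1': -0.1745024560548077, 'xyz': array([0.39979327, 0.22657737, 1.28171522]), 'rotation': array([ 0.07704451, -0.05092386, -1.56939697])}
{'time': 0.1, 'joint_positions': array([-1.28758603e+00,  2.59150351e-01,  2.08590430e-02,  1.33368000e+00,
        2.41594102e-05,  1.41816950e+00]), 'joint_velocities': array([-0.00033691, -0.00223497,  0.00263778,  0.00174373,  0.00135739,
        0.00135998]), 'joint_torque': array([ 7.70958723e-03, -5.56688833e+01,  3.45074344e+01,  1.15626224e-02,
       -6.67287077e-05, -4.52513333e-06]), 'tool_pos': array([ 0.23216963, -0.4985617 ,  0.40412706]), 'ee_rot': array([-3.06614634e+00, -6.78951839e-01,  8.25208817e-05]), 'wrist_force': array([-0.17263355, -0.79257191, -0.16682556]), 'wrist_torque': array([ 0.00658337, -0.01579372,  0.03347863]), 'grip_force': 0.0, 'width': 0.08557843703821215}
```

View pics/scene0.png

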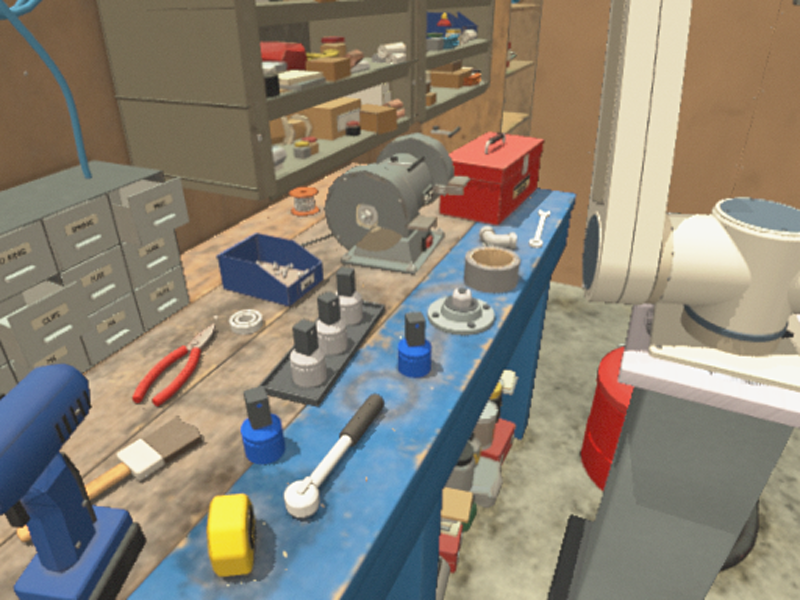

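View pics/top0.png

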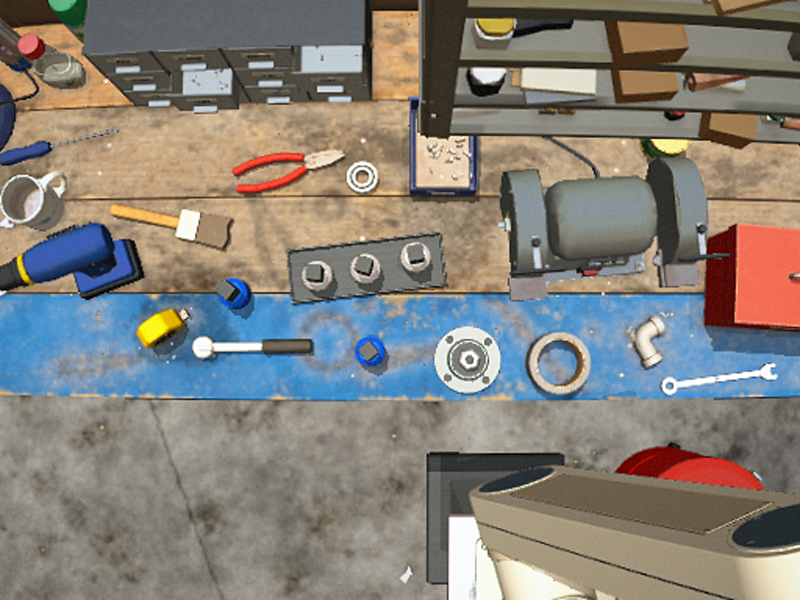

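Top view (800x600 px): the sockets are at (317,273), (367,267) and (416,257) in the tray, with the hub and nut at (468,359). The blue look-alikes are at (370,350) and (235,292), the tape roll at (558,362) and the ratchet at (255,347). Next I'll zoom in to localise them.

```bash
cat > h.py <<'E'
from bench import r, imaging
import cv2, numpy as np
from scipy.spatial.transform import Rotation as R
def cam(n):
    c=imaging.camera_info(n); K=np.array([[c['fx'],0,c['cx']],[0,c['fy'],c['cy']],[0,0,1]])
    return c,K,R.from_rotvec(c['rotation']).as_matrix()
def px2w(n,uv,z):
    c,K,M=cam(n)
    p=np.array(uv,float).reshape(-1,1,2)
    # k1-only distortion
    s=cv2.undistortPoints(p,K,np.array([c['k1'],0,0,0,0.]))[:,0]
    d=np.c_[s[:,0],-s[:,1],-np.ones(len(s))]@M.T
    return c['xyz']+d*((z-c['xyz'][2])/d[:,2])[:,None]
def w2px(n,P):
    c,K,M=cam(n); q=(np.atleast_2d(P)-c['xyz'])@M; q=q*[1,-1,-1]
    return cv2.projectPoints(q.reshape(-1,1,3),np.zeros(3),np.zeros(3),K,np.array([c['k1'],0,0,0,0.]))[0][:,0]
def crop(n,x0,y0,w,h,k,f,im=None):
    im=imaging.capture(n) if im is None else im
    cv2.imwrite(f,cv2.resize(im[y0:y0+h,x0:x0+w,::-1],None,fx=k,fy=k,interpolation=cv2.INTER_CUBIC))
    return im
E
python3 - <<'E'
from h import *
im=imaging.capture("top")
a=im[145:200,180:290,::-1]; b=im[200:255,270:380,::-1]
cv2.imwrite("pics/z.png",cv2.resize(np.vstack([a,b])[:, :],None,fx=5.4,fy=5.4,interpolation=cv2.INTER_CUBIC))
s=.64
print(px2w("top",[(317*s,271*s),(367*s,266*s),(416*s,256*s)],.091).round(3),px2w("top",[(468*s,358*s)],.053).round(3))
E
```

```text
[[0.544 0.368 0.091]
 [0.551 0.29  0.091]
 [0.567 0.214 0.091]] [[0.409 0.131 0.053]]
```

View pics/z.png

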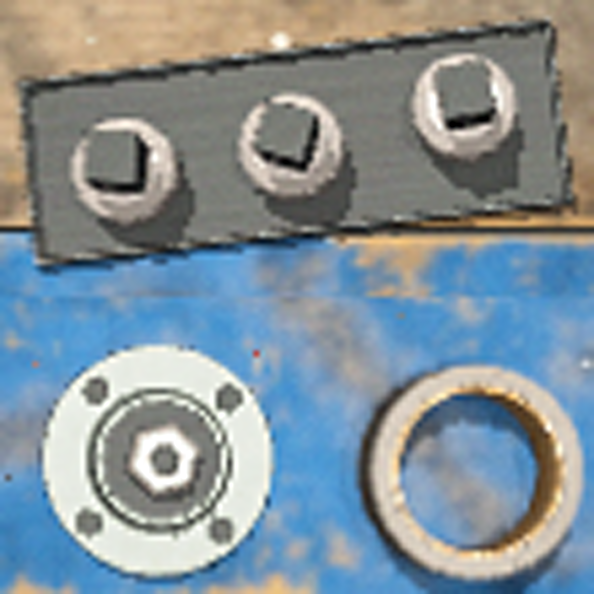

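```bash
cat > fit.py <<'E'
from h import *
from scipy.optimize import minimize
im=imaging.capture("top"); g=cv2.cvtColor(im,cv2.COLOR_RGB2GRAY).astype(np.float32)
S=8
def ring(x,y,z,rad,n,a): 
    t=a+np.arange(n)*2*np.pi/n; return np.c_[x+rad*np.cos(t),y+rad*np.sin(t),np.full(n,z)]
def render(layers,bg,x0,y0,w,h):
    c=np.full((h*S,w*S),bg,np.float32)
    for P,v in layers:
        q=((w2px("top",P)-[x0,y0]+.5)*S)
        cv2.fillConvexPoly(c,cv2.convexHull(q.astype(np.float32)).round().astype(np.int32),float(v))
    return cv2.GaussianBlur(cv2.resize(c,(w,h),interpolation=cv2.INTER_AREA),(3,3),.5)
def sock(p):
    x,y,a=p; s=.012*2**.5
    return [(np.r_[ring(x,y,.003,.024,40,0),ring(x,y,.049,.024,40,0)],190),
     (np.r_[ring(x,y,.049,s,4,a+np.pi/4),ring(x,y,.091,s,4,a+np.pi/4)],20),(ring(x,y,.091,s,4,a+np.pi/4),85)]
def nut(p):
    x,y,a=p; c=.015/np.cos(np.pi/6); d=.012/np.cos(np.pi/6)
    return [(np.r_[ring(x,y,.028,c,6,a),ring(x,y,.043,c,6,a)],185),(ring(x,y,.043,c,6,a),230),(ring(x,y,.053,.007,30,0),100)]
def fit(model,x,y,angs,z,rad):
    u,v=w2px("top",[[x,y,z]])[0]; x0,y0=int(u-rad),int(v-rad); t=g[y0:y0+2*rad,x0:x0+2*rad]
    yy,xx=np.mgrid[:2*rad,:2*rad]; m=(np.hypot(xx-rad,yy-rad)<rad)
    def cost(p):
        q=render(model(p),85,x0,y0,2*rad,2*rad)
        return float((np.clip(np.abs(q-t),0,80)[m]**2).mean())
    out=[]
    for a in angs:
        o=minimize(cost,[x,y,a],method="Nelder-Mead",options=dict(initial_simplex=np.array([[x,y,a],[x+.006,y,a],[x,y+.006,a],[x,y,a+.2]]),xatol=1e-4,fatol=.1))
        out.append((round(o.fun),o.x[:2].round(4),round(float(np.degrees(o.x[2])),1)))
    return sorted(out,key=lambda k:k[0])
if __name__=="__main__":
    for x,y in [(.544,.368),(.551,.29),(.567,.214)]: print(fit(sock,x,y,np.radians([0,20,45,70]),.05,13))
    print(fit(nut,.409,.131,np.radians([0,12,24,36,48]),.04,11))
    q=R.from_rotvec(r.sense()['ee_rot']).as_matrix(); print(q.round(3)); print("yaw of tool y",np.degrees(np.arctan2(q[1,1],q[0,1])))
E
python3 fit.py
```

```text
[(1408, array([0.5438, 0.375 ]), 88.3), (1415, array([0.5437, 0.3749]), -5.0), (1564, array([0.5462, 0.3765]), 15.4), (1577, array([0.5476, 0.3777]), 31.5)]
[(1297, array([0.5559, 0.2969]), 74.3), (1311, array([0.5556, 0.2971]), 72.7), (1386, array([0.5584, 0.2979]), 6.3), (1393, array([0.5584, 0.2978]), 5.9)]Traceback (most recent call last):
  File "fit.py", line 32, in <module>
    for x,y in [(.544,.368),(.551,.29),(.567,.214)]: print(fit(sock,x,y,np.radians([0,20,45,70]),.05,13))
                                                           ~~~^^^^^^^^^^^^^^^^^^^^^^^^^^^^^^^^^^^^^^^^^^
  File "fit.py", line 28, in fit
    o=minimize(cost,[x,y,a],method="Nelder-Mead",options=dict(initial_simplex=np.array([[x,y,a],[x+.006,y,a],[x,y+.006,a],[x,y,a+.2]]),xatol=1e-4,fatol=.1))
    res = _minimize_neldermead(fun, x0, args, callback, bounds=bounds,
                               **options)
    fxr = func(xr)
    fx = function(np.copy(x), *(wrapper_args + args))
  File "fit.py", line 24, in cost
    q=render(model(p),85,x0,y0,2*rad,2*rad)
  File "fit.py", line 10, in render
    q=((w2px("top",P)-[x0,y0]+.5)*S)
        ~~~~^^^^^^^^^
  File "h.py", line 15, in w2px
    c,K,M=cam(n); q=(np.atleast_2d(P)-c['xyz'])@M; q=q*[1,-1,-1]
          ~~~^^^
  File "h.py", line 5, in cam
    c=imaging.camera_info(n); K=np.array([[c['fx'],0,c['cx']],[0,c['fy'],c['cy']],[0,0,1]])
ValueError: time passes only in moves, steps and waits
```

```bash
sed -i 's/^def cam(n):/from functools import lru_cache\n@lru_cache\ndef cam(n):/' h.py
cat >> fit.py <<'E'
    tiles=[]
    for m,x,y,z,rad,p in [(sock,.544,.372,.05,13,(.5438,.375,np.radians(-3))),(sock,.555,.296,.05,13,(.5557,.297,np.radians(73))),(nut,.409,.131,.04,13,(.409,.131,0.3))]:
        u,v=w2px("top",[[x,y,z]])[0]; x0,y0=int(u-rad),int(v-rad)
        tiles.append(np.vstack([g[y0:y0+2*rad,x0:x0+2*rad],render(m(p),85,x0,y0,2*rad,2*rad)]))
    cv2.imwrite("pics/cmp.png",cv2.resize(np.hstack(tiles),None,fx=9,fy=9,interpolation=cv2.INTER_NEAREST))
E
python3 fit.py
```

```text
[(1417, array([0.5438, 0.3751]), -5.9), (1423, array([0.5439, 0.3752]), 84.8), (1566, array([0.546 , 0.3765]), 15.4), (1573, array([0.5474, 0.3776]), 30.6)]
[(1290, array([0.5558, 0.2968]), 73.8), (1388, array([0.5584, 0.2979]), 8.1), (1389, array([0.5584, 0.2977]), 7.0), (1479, array([0.5584, 0.2979]), 49.5)]
[(1331, array([0.5745, 0.2149]), 11.3), (1331, array([0.5745, 0.2148]), 9.6), (1473, array([0.5777, 0.2148]), 75.9), (1559, array([0.577 , 0.2149]), 44.2)]
[(1500, array([0.408 , 0.1293]), 47.0), (1507, array([0.4083, 0.1293]), 44.6), (1507, array([0.408 , 0.1292]), 42.8), (1518, array([0.4084, 0.129 ]), 46.3), (1580, array([0.4078, 0.1295]), -2.9)]
[[ 0.907  0.422 -0.   ]
 [ 0.422 -0.907  0.001]
 [ 0.    -0.001 -1.   ]]
yaw of tool y -65.03137298656361[ WARN:0@1.062] global loadsave.cpp:1063 imwrite_ Unsupported depth image for selected encoder is fallbacked to CV_8U.
```

View pics/cmp.png

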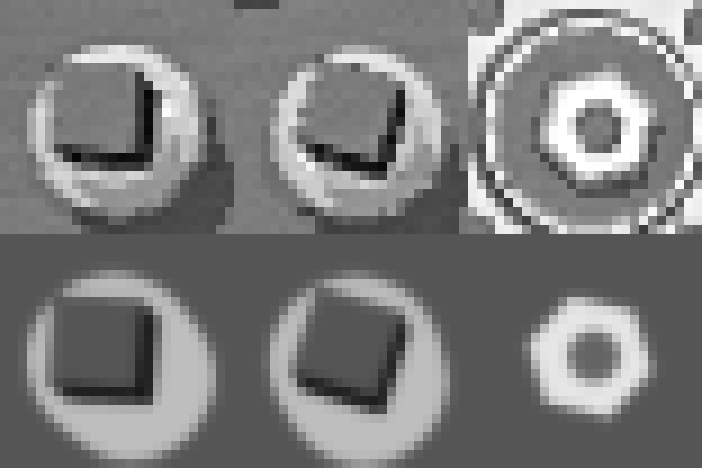

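Top row: the image sockets and nut; bottom row: my model. The poses agree to about 1 px, but the grey levels are off, so I'll tune those and refit once.

```bash
sed -i 's/,40,0)\],190)/,40,0)],205)/; s/,20),(ring/,5),(ring/; s/s,4,a+np.pi\/4),85)\]/s,4,a+np.pi\/4),112)]/; s/,6,a)\],185)/,6,a)],75)/; s/6,a),230)/6,a),250)/; s/model(p),85/model(p),118/; s/,(3,3),.5)/,(3,3),.3)/; s/angs,z,rad):/angs,z,rad,n=3):/' fit.py
sed -i '/    tiles=/,$d' fit.py; python3 fit.py | cut -c1-130
```

```text
[(1167, array([0.5437, 0.3747]), -2.7), (1168, array([0.5439, 0.3748]), -2.4), (1170, array([0.5437, 0.3747]), 88.6), (1675, array
[(1212, array([0.5553, 0.2968]), 75.1), (1214, array([0.5553, 0.2969]), -14.5), (1421, array([0.5561, 0.2957]), -7.2), (1631, arra
[(1206, array([0.5742, 0.2148]), 100.9), (1209, array([0.5742, 0.2152]), 11.1), (1211, array([0.5742, 0.2151]), 10.8), (1661, arra
[(863, array([0.4074, 0.1294]), 51.2), (868, array([0.4074, 0.1296]), -9.2), (875, array([0.4076, 0.1295]), 49.1), (887, array([0.
[[ 0.907  0.422 -0.   ]
 [ 0.422 -0.907  0.   ]
 [ 0.    -0.    -1.   ]]
yaw of tool y -65.03062655722339
```

```bash
cat > plan.py <<'E'
# plan.py x y z yaw_deg(of tool y) opening nrows : rows (turn z deg, shift in tool frame), tool kept pointing down
import sys; from h import *
x,y,z,yaw,op=map(float,sys.argv[1:6]); n=int(sys.argv[6]); post=len(sys.argv)>7
s=r.sense(); M=R.from_rotvec(s['ee_rot']).as_matrix(); p=s['tool_pos']
y0=np.degrees(np.arctan2(M[1,1],M[0,1])); dy=yaw-y0
frame=lambda a:R.from_euler('z',a-90,degrees=True).as_matrix()@np.diag([-1,1,-1])
d=(np.array([x,y,z])-p)/n; a=y0
for k in range(n):
    t=round(-dy/n,1); f=frame(a-t if post else a)
    a-=t
    print([0,0,t]+[float(v) for v in (f.T@d).round(4)]+[op], end=",\n" if k%8<7 else "\n--\n")
print("from",p.round(4),round(y0,1),"tilt",round(float(np.degrees(np.arccos(-M[2,2]))),2),"q",np.degrees(s['joint_positions']).round(0),"F",s['wrist_force'].round(1),"t",s['time'])
E
python3 plan.py .5742 .215 .36 101 .05 32
```

```text
[0, 0, np.float64(-5.2), 0.0191, -0.0157, 0.0014, 0.05],
[0, 0, np.float64(-5.2), 0.0204, -0.0139, 0.0014, 0.05],
[0, 0, np.float64(-5.2), 0.0216, -0.012, 0.0014, 0.05],
[0, 0, np.float64(-5.2), 0.0226, -0.01, 0.0014, 0.05],
[0, 0, np.float64(-5.2), 0.0234, -0.0079, 0.0014, 0.05],
[0, 0, np.float64(-5.2), 0.0241, -0.0057, 0.0014, 0.05],
[0, 0, np.float64(-5.2), 0.0245, -0.0035, 0.0014, 0.05],
[0, 0, np.float64(-5.2), 0.0247, -0.0013, 0.0014, 0.05]
--
[0, 0, np.float64(-5.2), 0.0247, 0.0009, 0.0014, 0.05],
[0, 0, np.float64(-5.2), 0.0245, 0.0032, 0.0014, 0.05],
[0, 0, np.float64(-5.2), 0.0241, 0.0054, 0.0014, 0.05],
[0, 0, np.float64(-5.2), 0.0235, 0.0076, 0.0014, 0.05],
[0, 0, np.float64(-5.2), 0.0228, 0.0097, 0.0014, 0.05],
[0, 0, np.float64(-5.2), 0.0218, 0.0117, 0.0014, 0.05],
[0, 0, np.float64(-5.2), 0.0207, 0.0136, 0.0014, 0.05],
[0, 0, np.float64(-5.2), 0.0193, 0.0154, 0.0014, 0.05]
--
[0, 0, np.float64(-5.2), 0.0179, 0.0171, 0.0014, 0.05],
[0, 0, np.float64(-5.2), 0.0162, 0.0187, 0.0014, 0.05],
[0, 0, np.float64(-5.2), 0.0145, 0.0201, 0.0014, 0.05],
[0, 0, np.float64(-5.2), 0.0126, 0.0213, 0.0014, 0.05],
[0, 0, np.float64(-5.2), 0.0106, 0.0223, 0.0014, 0.05],
[0, 0, np.float64(-5.2), 0.0085, 0.0232, 0.0014, 0.05],
[0, 0, np.float64(-5.2), 0.0064, 0.0239, 0.0014, 0.05],
[0, 0, np.float64(-5.2), 0.0042, 0.0244, 0.0014, 0.05]
--
[0, 0, np.float64(-5.2), 0.002, 0.0246, 0.0014, 0.05],
[0, 0, np.float64(-5.2), -0.0002, 0.0247, 0.0014, 0.05],
[0, 0, np.float64(-5.2), -0.0025, 0.0246, 0.0014, 0.05],
[0, 0, np.float64(-5.2), -0.0047, 0.0243, 0.0014, 0.05],
[0, 0, np.float64(-5.2), -0.0069, 0.0237, 0.0014, 0.05],
[0, 0, np.float64(-5.2), -0.009, 0.023, 0.0014, 0.05],
[0, 0, np.float64(-5.2), -0.0111, 0.0221, 0.0014, 0.05],
[0, 0, np.float64(-5.2), -0.013, 0.021, 0.0014, 0.05]
--
from [ 0.2322 -0.4986  0.4045] -65.0 tilt 0.03 q [-74.  15.   1.  76.   0.  81.] F [ 0.1  0.3 -0.4] t 0.3
```

Emit:
{"method": "move_arm", "body": {"steps": [0,0,-5.2,0.019,-0.016,0.0014,0.05,0,0,-5.2,0.02,-0.014,0.0014,0.05,0,0,-5.2,0.022,-0.012,0.0014,0.05,0,0,-5.2,0.023,-0.01,0.0014,0.05,0,0,-5.2,0.023,-0.008,0.0014,0.05,0,0,-5.2,0.024,-0.006,0.0014,0.05,0,0,-5.2,0.0245,-0.0035,0.0014,0.05,0,0,-5.2,0.025,-0.001,0.0014,0.05], "squeeze": 40}}

```text
time: 0.97
tool_pos: [0.3177, -0.3185, 0.3934]
ee_rot: [2.622, 1.73, -0.0]
wrist_force: [0.9, -0.6, 0.0]
width: 0.0502
grip_force: 0.0
```

Emit:
{"method": "move_arm", "body": {"steps": [0,0,-5.2,0.025,0.001,0.0014,0.05,0,0,-5.2,0.0245,0.003,0.0014,0.05,0,0,-5.2,0.024,0.0055,0.0014,0.05,0,0,-5.2,0.0235,0.0075,0.0014,0.05,0,0,-5.2,0.023,0.0095,0.0014,0.05,0,0,-5.2,0.022,0.0115,0.0014,0.05,0,0,-5.2,0.0205,0.0135,0.0014,0.05,0,0,-5.2,0.0195,0.0155,0.0014,0.05]}}

```text
time: 1.63
tool_pos: [0.4029, -0.1395, 0.3823]
ee_rot: [1.837, 2.548, 0.0]
wrist_force: [0.4, -0.2, 0.7]
width: 0.05
grip_force: 0.0
```

Emit:
{"method": "move_arm", "body": {"steps": [0,0,-5.2,0.018,0.017,0.0014,0.05,0,0,-5.2,0.016,0.0185,0.0014,0.05,0,0,-5.2,0.0145,0.02,0.0014,0.05,0,0,-5.2,0.0125,0.0215,0.0014,0.05,0,0,-5.2,0.0105,0.0225,0.0014,0.05,0,0,-5.2,0.0085,0.023,0.0014,0.05,0,0,-5.2,0.0065,0.024,0.0014,0.05,0,0,-5.2,0.004,0.0245,0.0014,0.05]}}

```text
time: 2.3
tool_pos: [0.4887, 0.0388, 0.3711]
ee_rot: [0.812, 3.035, 0.0]
wrist_force: [-0.6, -1.0, 0.3]
width: 0.0499
grip_force: 0.0
```

Emit:
{"method": "move_arm", "body": {"steps": [0,0,-5.2,0.002,0.0245,0.0014,0.05,0,0,-5.2,0,0.0245,0.0014,0.05,0,0,-5.2,-0.0025,0.0245,0.0014,0.05,0,0,-5.2,-0.0045,0.0245,0.0014,0.05,0,0,-5.2,-0.007,0.0235,0.0014,0.05,0,0,-5.2,-0.009,0.023,0.0014,0.05,0,0,-5.2,-0.011,0.022,0.0014,0.05,0,0,-5.2,-0.013,0.021,0.0014,0.05]}}

```text
time: 2.97
tool_pos: [0.5737, 0.2167, 0.3597]
ee_rot: [0.318, -3.125, 0.0]
wrist_force: [0.9, -0.7, 0.9]
width: 0.0502
grip_force: 0.0
```

```bash
sed -i 's/t=round(-dy\/n,1)/t=float(round(-dy\/n,1))/' plan.py; python3 plan.py .5742 .215 .229 101 .05 6
```

```text
[0, 0, 0.1, -0.0, -0.0003, 0.0218, 0.05],
[0, 0, 0.1, -0.0, -0.0003, 0.0218, 0.05],
[0, 0, 0.1, -0.0, -0.0003, 0.0218, 0.05],
[0, 0, 0.1, -0.0, -0.0003, 0.0218, 0.05],
[0, 0, 0.1, -0.0, -0.0003, 0.0218, 0.05],
[0, 0, 0.1, -0.0, -0.0003, 0.0218, 0.05],
from [0.5737 0.2167 0.3597] 101.6 tilt 0.0 q [13. 22.  5. 73.  0.  1.] F [ 0.9 -0.7  0.9] t 2.9667
```

Emit:
{"method": "move_arm", "body": {"steps": [0,0,0.6,0,-0.002,0.03,0.05,0,0,0,0,0,0.03,0.05,0,0,0,0,0,0.03,0.05,0,0,0,0,0,0.025,0.05,0,0,0,0,0,0.016,0.05,0,0,0,0,0,0,0.02,0,0,0,0,0,0,0.01,0,0,0,0,0,0,0.01]}}

```text
time: 3.63
tool_pos: [0.5741, 0.2136, 0.2299]
ee_rot: [-0.295, 3.127, 0.0]
wrist_force: [-0.2, -1.8, -2.3]
width: 0.0238
grip_force: 43.6
```

Emit:
{"method": "move_arm", "body": {"steps": [0,0,0,0,0,0,0.01,0,0,0,0,0,0,0.01,0,0,0,0,0,0,0.01]}}

```text
time: 3.88
tool_pos: [0.5738, 0.2135, 0.2297]
ee_rot: [-0.295, 3.127, 0.0]
wrist_force: [-0.4, 0.1, -4.1]
width: 0.0234
grip_force: 43.6
```

```bash
python3 - <<'E'
from h import *
crop("scene",170,150,170,125,4.7,"pics/g1.png")
E
python3 plan.py .4075 .1295 .33 80 .01 1
```

```text
[0, 0, 20.8, 0.1791, -0.0514, -0.1005, 0.01],
from [0.5738 0.2135 0.2295] 100.8 tilt 0.05 q [13. 26. -8. 56. -0.  2.] F [ 0.1  0.5 -3.7] t 3.9333
```

View pics/g1.png

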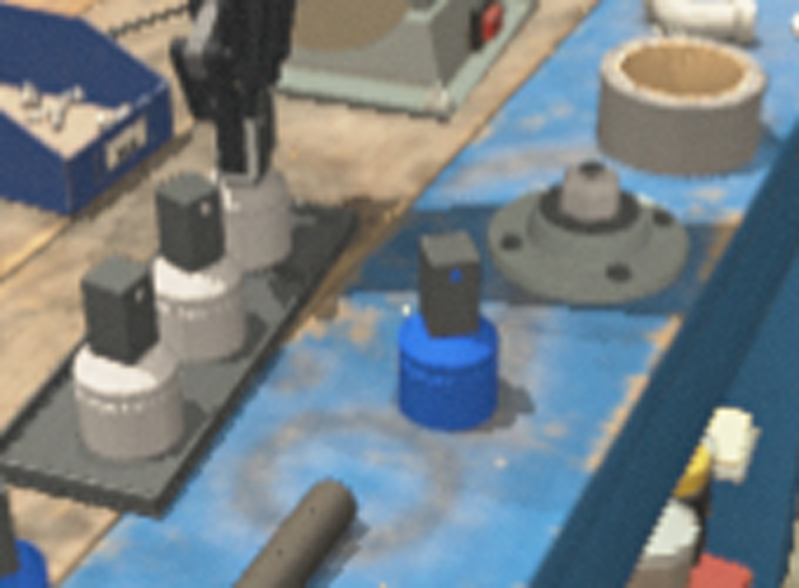

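Emit:
{"method": "move_arm", "body": {"steps": [0,0,0,0,0,-0.02,0.01,0,0,0,0,0,-0.04,0.01,0,0,0,0,0,-0.04,0.01,0,0,3.5,0.029,-0.009,0,0.01,0,0,3.5,0.029,-0.01,0,0.01,0,0,3.5,0.029,-0.008,0,0.01,0,0,3.5,0.03,-0.006,0,0.01,0,0,3.5,0.03,-0.005,0,0.01]}}

```text
time: 4.6
tool_pos: [0.4293, 0.1655, 0.3291]
ee_rot: [0.19, 3.135, -0.0]
wrist_force: [-0.2, -0.4, -3.9]
width: 0.0235
grip_force: 43.5
```

```bash
python3 plan.py .4075 .1295 .30 80 .01 1
```

```text
[0, 0, 3.1, 0.0173, -0.0384, 0.0291, 0.01],
from [0.4293 0.1655 0.3291] 83.1 tilt 0.03 q [ 11.   8. -19.  63.  -0.  18.] F [-0.2 -0.4 -3.9] t 4.6
```

Emit:
{"method": "move_arm", "body": {"steps": [0,0,1.5,0.0085,-0.019,0,0.01,0,0,1.6,0.0085,-0.0195,0,0.01,0,0,0,0,0,0.024,0.01,0,0,0,0,0,0.024,0.01,0,0,0,0,0,0,0.01]}}

```text
time: 5.02
tool_pos: [0.4075, 0.1299, 0.2784]
ee_rot: [-0.27, -3.126, 0.001]
wrist_force: [-1.3, -0.3, -4.3]
width: 0.0236
grip_force: 43.3
```

```bash
python3 plan.py .4075 .1295 .25 80 .01 1; python3 - <<'E'
from h import *
a=crop("scene",250,150,110,80,4,"/tmp/a.png"); b=crop("top",255,185,90,80,4,"/tmp/b.png")
A=cv2.imread("/tmp/a.png");B=cv2.imread("/tmp/b.png")
cv2.imwrite("pics/h1.png",np.hstack([A,B]))
E
```

```text
[0, 0, 0.1, -0.0001, -0.0004, 0.0284, 0.01],
from [0.4075 0.1299 0.2784] 80.1 tilt 0.24 q [  6.   8. -28.  55.  -0.  16.] F [-1.3 -0.3 -4.3] t 5.0167
```

View pics/h1.png

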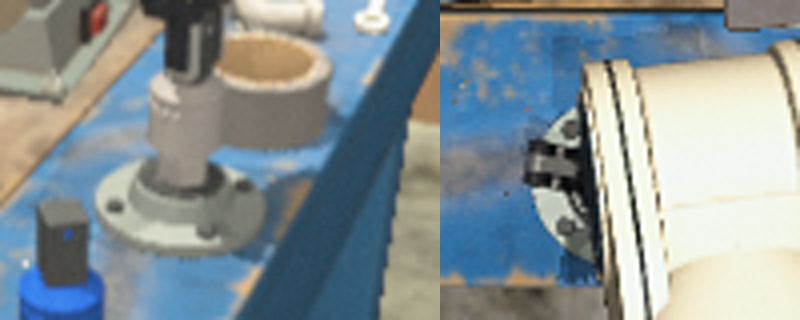

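Scene view: the socket at (185,130) sits over the nut, roughly centred on the hub at (181,195). Lowering gently.

Emit:
{"method": "move_arm", "body": {"steps": [0,0,0,0,0,0.003,0.01,0,0,0,0,0,0.002,0.01,0,0,0,0,0,0.002,0.01,0,0,0,0,0,0,0.01]}}

```text
time: 5.45
tool_pos: [0.409, 0.1305, 0.274]
ee_rot: [0.269, 3.13, 0.0]
wrist_force: [-0.4, -0.7, -3.2]
width: 0.0233
grip_force: 43.4
```

Emit:
{"method": "move_arm", "body": {"steps": [0,0,0,0,0,0.002,0.01,0,0,0,0,0,0.002,0.01,0,0,0,0,0,0,0.01]}}

```text
time: 5.7
tool_pos: [0.41, 0.1305, 0.272]
ee_rot: [0.269, 3.125, 0.002]
wrist_force: [-0.4, 0.2, 18.8]
width: 0.0237
grip_force: 46.9
```

Emit:
{"method": "move_arm", "body": {"steps": [0,0,5,0,0,-0.001,0.01,0,0,5,0,0,0,0.01,0,0,5,0,0,0,0.01,0,0,5,0,0,0,0.01]}}

```text
time: 6.03
tool_pos: [0.4091, 0.1304, 0.2715]
ee_rot: [0.814, 3.033, 0.001]
wrist_force: [-1.6, 0.7, 4.2]
width: 0.0239
grip_force: 44.9
```

Emit:
{"method": "move_arm", "body": {"steps": [0,0,5,0,0,0,0.01,0,0,5,0,0,0,0.01,0,0,5,0,0,0,0.01,0,0,0,0,0,0,0.01]}}

```text
time: 6.37
tool_pos: [0.4092, 0.1304, 0.2719]
ee_rot: [1.205, 2.9, 0.001]
wrist_force: [-1.8, -1.2, 8.3]
width: 0.0236
grip_force: 45.3
```

Emit:
{"method": "move_arm", "body": {"steps": [0,0,5,0,0,0.0005,0.01,0,0,5,0,0,0,0.01,0,0,5,0,0,0,0.01,0,0,5,0,0,0,0.01,0,0,5,0,0,0,0.01]}}

```text
time: 6.78
tool_pos: [0.4091, 0.1305, 0.271]
ee_rot: [1.803, 2.572, 0.002]
wrist_force: [-0.1, 1.0, -1.2]
width: 0.0232
grip_force: 44.1
```

```bash
python3 plan.py .5742 .2145 .33 101 .01 8
```

```text
[0, 0, -10.1, 0.0028, 0.023, -0.0074, 0.01],
[0, 0, -10.1, -0.0012, 0.0231, -0.0074, 0.01],
[0, 0, -10.1, -0.0053, 0.0225, -0.0074, 0.01],
[0, 0, -10.1, -0.0091, 0.0213, -0.0074, 0.01],
[0, 0, -10.1, -0.0127, 0.0193, -0.0074, 0.01],
[0, 0, -10.1, -0.0159, 0.0168, -0.0074, 0.01],
[0, 0, -10.1, -0.0186, 0.0138, -0.0074, 0.01],
[0, 0, -10.1, -0.0208, 0.0103, -0.0074, 0.01]
--
from [0.4091 0.1305 0.271 ] 19.9 tilt 0.08 q [  6.   8. -28.  54.   0.  77.] F [-0.1  1.  -1.2] t 6.7833
```

Emit:
{"method": "move_arm", "body": {"steps": [0,0,0,0,0,0.001,0.01,0,0,0,0,0,0.001,0.01,0,0,0,0,0,0,0.01]}}

```text
time: 7.03
tool_pos: [0.4092, 0.1305, 0.2702]
ee_rot: [1.794, 2.577, 0.003]
wrist_force: [-5.4, -0.4, 20.4]
width: 0.0232
grip_force: 47.1
```

Emit:
{"method": "move_arm", "body": {"steps": [0,0,-5,0,0,0,0.01,0,0,-5,0,0,0,0.01]}}

```text
time: 7.2
tool_pos: [0.4091, 0.1305, 0.2702]
ee_rot: [1.558, 2.726, 0.003]
wrist_force: [-6.0, 0.8, 21.0]
width: 0.0235
grip_force: 47.0
```

```bash
python3 -c "
from h import *
s=r.sense();print(s['wrist_torque'].round(3),s['wrist_force'].round(1),s['tool_pos'].round(4))"
```

```text
[-0.023  1.678 -0.308] [-6.   0.8 21. ] [0.4091 0.1305 0.2702]
```

Emit:
{"method": "move_arm", "body": {"steps": [0,0,-5,0,0,0,0.01,0,0,-5,0,0,0,0.01]}}

```text
time: 7.37
tool_pos: [0.4091, 0.1305, 0.2702]
ee_rot: [1.314, 2.851, 0.002]
wrist_force: [-8.6, -0.5, 25.8]
width: 0.0232
grip_force: 47.9
```

```bash
python3 -c "
from h import *
s=r.sense();print(s['wrist_torque'].round(3),s['wrist_force'].round(1),s['tool_pos'].round(4))"
```

```text
[-0.094  1.973 -0.828] [-8.6 -0.5 25.8] [0.4091 0.1305 0.2702]
```

Emit:
{"method": "move_arm", "body": {"steps": [0,0,-5,0,0,0,0.01,0,0,-5,0,0,0,0.01]}}

```text
time: 7.53
tool_pos: [0.4091, 0.1304, 0.2706]
ee_rot: [1.061, 2.954, 0.002]
wrist_force: [-8.6, -0.8, 28.4]
width: 0.0235
grip_force: 48.1
```

```bash
python3 -c "
from h import *
s=r.sense();print(s['wrist_torque'].round(3),s['wrist_force'].round(1),s['tool_pos'].round(4))"
```

```text
[-0.129  1.925 -0.49 ] [-8.6 -0.8 28.4] [0.4091 0.1304 0.2706]
```

Emit:
{"method": "move_arm", "body": {"steps": [0,0,0,0,0,-0.006,0.01,0,0,-5,0,0,-0.003,0.01,0,0,0,0,0,0,0.01,0,0,0,0,0,0.004,0.01,0,0,0,0,0,0.003,0.01,0,0,0,0,0,0.001,0.01,0,0,0,0,0,0,0.01]}}

```text
time: 8.12
tool_pos: [0.4095, 0.1303, 0.2711]
ee_rot: [0.942, 2.994, 0.001]
wrist_force: [-5.5, -1.7, 28.1]
width: 0.0235
grip_force: 48.2
```

Emit:
{"method": "move_arm", "body": {"steps": [0,0,0,0,0,-0.006,0.01,0,0,-6,0,0,0,0.01,0,0,-6,0,0,0,0.01,0,0,0,0,0,0.004,0.01,0,0,0,0,0,0.003,0.01,0,0,0,0,0,0,0.01]}}

```text
time: 8.62
tool_pos: [0.4098, 0.1302, 0.2704]
ee_rot: [0.628, 3.073, 0.0]
wrist_force: [-4.2, -3.6, 31.4]
width: 0.0236
grip_force: 49.2
```

Emit:
{"method": "move_arm", "body": {"steps": [0,0,0,0,0,-0.006,0.01,0,0,-6,0,0,0,0.01,0,0,-6,0,0,0,0.01,0,0,-6,0,0,0,0.01,0,0,0,0,0,0.004,0.01,0,0,0,0,0,0.003,0.01,0,0,0,0,0,0,0.01]}}

```text
time: 9.2
tool_pos: [0.4101, 0.1303, 0.2692]
ee_rot: [0.143, 3.133, -0.0]
wrist_force: [-1.6, -2.8, 26.5]
width: 0.0233
grip_force: 48.8
```

Emit:
{"method": "move_arm", "body": {"steps": [0,0,0,0,0,-0.03,0.01,0,0,0,0,0,-0.03,0.01]}}

```text
time: 9.37
tool_pos: [0.4084, 0.1302, 0.3265]
ee_rot: [-0.144, -3.134, 0.001]
wrist_force: [0.5, 0.3, -3.3]
width: 0.0233
grip_force: 44.6
```

```bash
python3 plan.py .5742 .2145 .33 85 .01 6
```

```text
[0, 0, -0.0, -0.0262, 0.0165, -0.0006, 0.01],
[0, 0, -0.0, -0.0262, 0.0165, -0.0006, 0.01],
[0, 0, -0.0, -0.0262, 0.0165, -0.0006, 0.01],
[0, 0, -0.0, -0.0262, 0.0165, -0.0006, 0.01],
[0, 0, -0.0, -0.0262, 0.0165, -0.0006, 0.01],
[0, 0, -0.0, -0.0262, 0.0165, -0.0006, 0.01],
from [0.4084 0.1302 0.3265] 84.8 tilt 0.24 q [  6.   5. -22.  62.   0.  12.] F [ 0.5  0.3 -3.3] t 9.3667
```

Emit:
{"method": "move_arm", "body": {"steps": [0,0,0,-0.026,0.0165,-0.001,0.01,0,0,0,-0.026,0.0165,0,0.01,0,0,0,-0.026,0.0165,0,0.01,0,0,0,-0.026,0.0165,0,0.01,0,0,0,-0.0265,0.0165,0,0.01,0,0,0,-0.0265,0.0165,0,0.01,0,0,0,0,0,0.03,0.01,0,0,0,0,0,0.035,0.01]}}

```text
time: 10.03
tool_pos: [0.5759, 0.2167, 0.2629]
ee_rot: [0.143, 3.134, 0.002]
wrist_force: [0.3, -0.1, -4.7]
width: 0.0238
grip_force: 44.8
```

Emit:
{"method": "move_arm", "body": {"steps": [0,0,0,0,0,0.02,0.01,0,0,0,0,0,0.011,0.01,0,0,0,0,0,0.003,0.01,0,0,0,0,0,0,0.01]}}

```text
time: 10.37
tool_pos: [0.5734, 0.2157, 0.2287]
ee_rot: [-0.14, -3.137, 0.001]
wrist_force: [0.4, -0.6, -3.9]
width: 0.0237
grip_force: 46.0
```

Not touching yet; lower until contact.

Emit:
{"method": "move_arm", "body": {"steps": [0,0,0,0,0,0.0015,0.01,0,0,0,0,0,0.001,0.01,0,0,0,0,0,0,0.01]}}

```text
time: 10.62
tool_pos: [0.5738, 0.2158, 0.228]
ee_rot: [0.136, 3.137, 0.001]
wrist_force: [-3.9, -1.2, 4.3]
width: 0.0235
grip_force: 47.3
```

Emit:
{"method": "move_arm", "body": {"steps": [0,0,0,0,0,0.0015,0.01,0,0,0,0,0,0.001,0.01,0,0,0,0,0,0,0.01]}}

```text
time: 10.87
tool_pos: [0.5735, 0.2157, 0.2278]
ee_rot: [0.136, 3.135, 0.001]
wrist_force: [-11.2, -2.3, 24.8]
width: 0.0236
grip_force: 49.9
```

Emit:
{"method": "move_arm", "body": {"steps": [0,0,0,0,0,-0.001,0.05,0,0,0,0,0,0,0.05,0,0,0,0,0,0,0.05,0,0,0,0,0,-0.03,0.05,0,0,0,0,0,-0.03,0.05,0,0,0,0,0,-0.02,0.05]}}

```text
time: 11.37
tool_pos: [0.5741, 0.2158, 0.3075]
ee_rot: [0.134, 3.137, 0.001]
wrist_force: [-1.1, -0.0, 0.6]
width: 0.0497
grip_force: 0.0
```

```bash
python3 plan.py .5553 .2968 .308 75.5 .05 3; sed -n '/__main__/,$p' fit.py | head -0; python3 - <<'E'
from fit import *
print(fit(nut,.409,.1305,np.radians([0,12,24,36,48]),.04,11)[:3])
cv2.imwrite("pics/n2.png",np.vstack([cv2.resize(im[205:250,275:325,::-1],None,fx=8,fy=8,interpolation=cv2.INTER_CUBIC)]))
E
```

```text
[0, 0, 3.2, 0.0085, 0.0264, -0.0002, 0.05],
[0, 0, 3.2, 0.01, 0.0258, -0.0002, 0.05],
[0, 0, 3.2, 0.0114, 0.0252, -0.0002, 0.05],
from [0.5741 0.2158 0.3075] 85.1 tilt 0.09 q [13. 23. -1. 66.  0. 18.] F [-1.1 -0.   0.6] t 11.3667
[(4665, array([0.4094, 0.1346]), 35.2), (4684, array([0.409 , 0.1302]), 26.7), (4708, array([0.4118, 0.1318]), 48.9)]
```

View pics/n2.png

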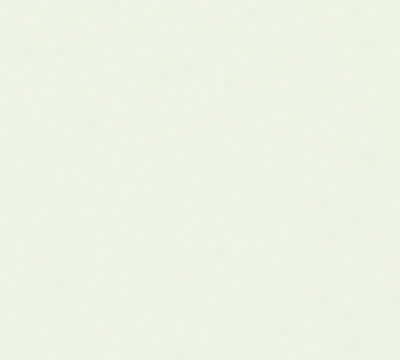

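The arm hides the hub from the top camera, so that crop shows nothing. On to the middle socket.

Emit:
{"method": "move_arm", "body": {"steps": [0,0,3.2,0.0085,0.0264,0,0.05,0,0,3.2,0.01,0.026,0,0.05,0,0,3.2,0.0115,0.025,0,0.05,0,0,0,0,0,0.02,0.05,0,0,0,0,0,0.03,0.05,0,0,0,0,0,0.02,0.05,0,0,0,0,0,0.008,0.05,0,0,0,0,0,0,0.01]}}

```text
time: 12.08
tool_pos: [0.5544, 0.2965, 0.2251]
ee_rot: [-0.395, -3.113, 0.003]
wrist_force: [-0.5, 0.7, 0.3]
width: 0.039
grip_force: 0.0
```

Emit:
{"method": "move_arm", "body": {"steps": [0,0,0,0,0,0,0.01,0,0,0,0,0,0,0.01,0,0,0,0,0,0,0.01,0,0,0,0,0,0,0.01,0,0,0,0,0,0,0.01], "squeeze": 70}}

```text
time: 12.5
tool_pos: [0.5549, 0.2967, 0.228]
ee_rot: [0.395, 3.116, 0.001]
wrist_force: [0.2, 0.4, 0.5]
width: 0.0237
grip_force: 69.8
```

```bash
python3 plan.py .409 .1305 .33 55 .01 8;python3 plan.py .409 .1305 .33 85 .01 8|tail -1
```

```text
[0, 0, 2.6, 0.0125, -0.0247, -0.0127, 0.01],
[0, 0, 2.6, 0.0114, -0.0252, -0.0127, 0.01],
[0, 0, 2.6, 0.0102, -0.0257, -0.0127, 0.01],
[0, 0, 2.6, 0.009, -0.0261, -0.0127, 0.01],
[0, 0, 2.6, 0.0078, -0.0265, -0.0127, 0.01],
[0, 0, 2.6, 0.0066, -0.0268, -0.0127, 0.01],
[0, 0, 2.6, 0.0054, -0.0271, -0.0127, 0.01],
[0, 0, 2.6, 0.0042, -0.0273, -0.0127, 0.01]
--
from [0.5549 0.2967 0.228 ] 75.6 tilt 0.06 q [20. 28. -5. 57.  0. 35.] F [0.2 0.4 0.5] t 12.5
from [0.5549 0.2967 0.228 ] 75.6 tilt 0.06 q [20. 28. -5. 57.  0. 35.] F [0.2 0.4 0.5] t 12.5
```

Emit:
{"method": "move_arm", "body": {"steps": [0,0,0,0,0,-0.035,0.01,0,0,0,0,0,-0.04,0.01,0,0,3.4,0.0165,-0.033,-0.01,0.01,0,0,3.4,0.0145,-0.034,-0.005,0.01,0,0,3.4,0.0125,-0.035,-0.005,0.01,0,0,3.4,0.0105,-0.0355,0,0.01,0,0,3.4,0.0085,-0.036,0,0.01,0,0,3.4,0.0065,-0.0365,0,0.01]}}

```text
time: 13.17
tool_pos: [0.4072, 0.1284, 0.3227]
ee_rot: [0.944, 2.995, 0.0]
wrist_force: [-0.2, -2.0, -1.7]
width: 0.0234
grip_force: 69.9
```

```bash
python3 plan.py .409 .1305 .28 55 .01 1
```

```text
[0, 0, 0.0, -0.0003, 0.0028, 0.0427, 0.01],
from [0.4072 0.1284 0.3227] 55.0 tilt 0.06 q [  6.   5. -23.  61.  -0.  41.] F [-0.2 -2.  -1.7] t 13.1667
```

Emit:
{"method": "move_arm", "body": {"steps": [0,0,0,0,0.0028,0.02,0.01,0,0,0,0,0,0.022,0.01,0,0,0,0,0,0.003,0.01,0,0,0,0,0,0.004,0.01,0,0,0,0,0,0.004,0.01,0,0,0,0,0,0.003,0.01,0,0,0,0,0,0,0.01]}}

```text
time: 13.75
tool_pos: [0.4099, 0.1315, 0.267]
ee_rot: [-0.939, -2.997, 0.004]
wrist_force: [-4.0, -4.9, -3.2]
width: 0.0233
grip_force: 70.6
```

```bash
python3 plan.py .409 .1305 .28 55 .01 1; python3 -c "
from h import *
print(r.sense()['wrist_torque'].round(2))"
```

```text
[0, 0, 0.2, 0.0001, -0.0013, -0.013, 0.01],
from [0.4099 0.1315 0.267 ] 55.2 tilt 0.16 q [  7.   9. -28.  53.  -0.  41.] F [-4.  -4.9 -3.2] t 13.75
[-1.21  1.08  0.04]
```

Emit:
{"method": "move_arm", "body": {"steps": [0,0,0,0,0,0.002,0.01,0,0,0,0,0,0.002,0.01,0,0,0,0,0,0,0.01]}}

```text
time: 14.0
tool_pos: [0.4097, 0.1315, 0.2641]
ee_rot: [0.94, 2.997, -0.004]
wrist_force: [-10.0, -6.5, 20.6]
width: 0.0233
grip_force: 73.6
```

```bash
python3 -c "
from h import *
s=r.sense();print(s['wrist_torque'].round(2),s['tool_pos'].round(4),s['wrist_force'].round(1))"
```

```text
[-1.82  2.74 -0.03] [0.4097 0.1315 0.2641] [-10.   -6.5  20.6]
```

It's already below the taper (about 11 mm above the washer), so this one fits. Relieve the side load and continue.

Emit:
{"method": "move_arm", "body": {"steps": [0,0,0,0.0005,-0.0012,0,0.01,0,0,0,0,0,0.002,0.01,0,0,0,0,0,0.002,0.01,0,0,0,0,0,0,0.01]}}

```text
time: 14.33
tool_pos: [0.4097, 0.131, 0.2621]
ee_rot: [0.938, 2.993, -0.0]
wrist_force: [-12.0, -5.2, 41.2]
width: 0.0232
grip_force: 76.8
```

```bash
python3 -c "
from h import *
s=r.sense();print(s['wrist_torque'].round(2),s['tool_pos'].round(4),s['wrist_force'].round(1))"
```

```text
[-1.68  3.03 -0.11] [0.4097 0.131  0.2621] [-12.   -5.2  41.2]
```

Emit:
{"method": "move_arm", "body": {"steps": [0,0,0,0,0,-0.003,0.01,0,0,0,0.001,-0.002,0,0.01,0,0,0,0,0,0,0.01]}}

```text
time: 14.58
tool_pos: [0.4086, 0.1303, 0.2626]
ee_rot: [0.938, 2.994, 0.004]
wrist_force: [4.4, 1.6, -2.3]
width: 0.0232
grip_force: 74.0
```

```bash
cat > s.py <<'E'
from h import *
s=r.sense();M=R.from_rotvec(s['ee_rot']).as_matrix()
print(s['wrist_torque'].round(2),s['tool_pos'].round(4),s['wrist_force'].round(1),"yaw",np.degrees(np.arctan2(M[1,1],M[0,1])).round(1))
E
python3 s.py
```

```text
[ 0.26 -0.94 -0.04] [0.4086 0.1303 0.2626] [ 4.4  1.6 -2.3] yaw 55.2
```

Emit:
{"method": "move_arm", "body": {"steps": [0,0,0,0,0,0.002,0.01,0,0,0,0,0,0.002,0.01,0,0,0,0,0,0,0.01]}}

```text
time: 14.83
tool_pos: [0.4085, 0.1304, 0.2611]
ee_rot: [0.937, 2.992, 0.004]
wrist_force: [-5.6, -1.3, 32.9]
width: 0.0234
grip_force: 78.9
```

```bash
python3 s.py
```

```text
[-0.25  1.36 -0.01] [0.4085 0.1304 0.2611] [-5.6 -1.3 32.9] yaw 55.2
```

```bash
python3 - <<'E'
from h import *
im=imaging.capture("scene").copy()
def ring(z,rad,col):
    t=np.linspace(0,2*np.pi,60); P=np.c_[.409+rad*np.cos(t),.1305+rad*np.sin(t),np.full(60,z)]
    return w2px("scene",P)
x0,y0,k=255,140,8
big=cv2.resize(im[y0:y0+72,x0:x0+90,::-1],None,fx=k,fy=k,interpolation=cv2.INTER_CUBIC)
for z,rad,c in [(.028,.028,(0,255,0)),(.028,.024,(0,255,255)),(.074,.024,(0,255,255)),(.090,.024,(0,0,255))]:
    q=((ring(z,rad,c)-[x0,y0]+.5)*k).astype(np.int32); cv2.polylines(big,[q],True,c,1)
cv2.imwrite("pics/s2.png",big)
E
```

```text
(no output)
```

View pics/s2.png

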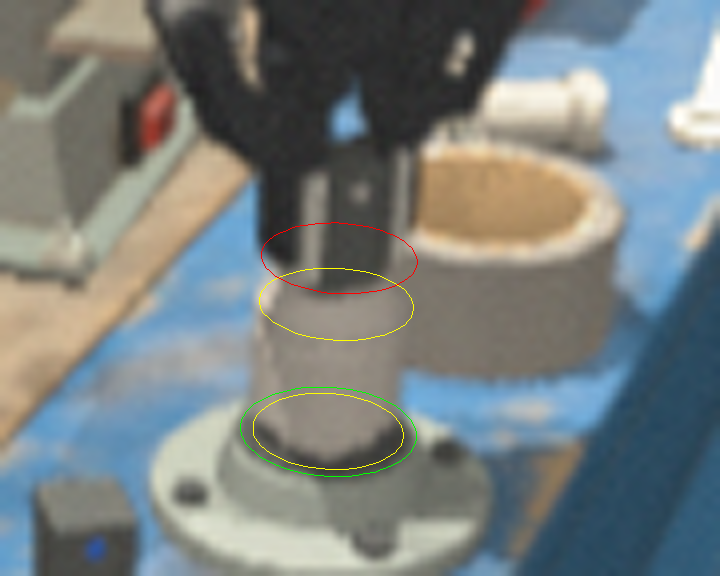

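The socket is clearly below the perch height: its bottom front edge is at y≈458, against 470 when seated, so 3–4 mm remain. Increasing the squeeze, then wiggling and pressing.

Emit:
{"method": "move_arm", "body": {"steps": [0,0,0,0,0,-0.001,0.01,0,0,2,0,0,0.001,0.01,0,0,-2,0,0,0.001,0.01,0,0,-2,0,0,0.001,0.01,0,0,2,0,0,0.001,0.01,0,0,0,0,0,0,0.01], "squeeze": 115}}

```text
time: 15.38
tool_pos: [0.4085, 0.1304, 0.2596]
ee_rot: [0.939, 2.99, 0.005]
wrist_force: [-14.2, -3.6, 61.0]
width: 0.0228
grip_force: 119.0
```

```bash
python3 s.py
```

```text
[-0.79  3.41  0.27] [0.4085 0.1304 0.2596] [-14.2  -3.6  61. ] yaw 55.1
```

Emit:
{"method": "move_arm", "body": {"steps": [0,0,0,0,0,-0.004,0.01,0,0,0,0,0,0,0.035,0,0,0,0,0,0,0.035,0,0,0,0,0,0,0.035]}}

```text
time: 15.72
tool_pos: [0.4075, 0.1301, 0.2586]
ee_rot: [0.94, 2.997, 0.0]
wrist_force: [-0.3, -0.4, 0.8]
width: 0.0351
grip_force: 0.0
```

```bash
python3 s.py; python3 - <<'E'
from h import *
im=imaging.capture("scene").copy()
x0,y0,k=255,140,8
big=cv2.resize(im[y0:y0+72,x0:x0+90,::-1],None,fx=k,fy=k,interpolation=cv2.INTER_CUBIC)
t=np.linspace(0,2*np.pi,60)
for z,rad,c in [(.028,.028,(0,255,0)),(.028,.024,(0,255,255)),(.074,.024,(0,255,255))]:
    q=((w2px("scene",np.c_[.409+rad*np.cos(t),.1305+rad*np.sin(t),np.full(60,z)])-[x0,y0]+.5)*k).astype(np.int32); cv2.polylines(big,[q],True,c,1)
cv2.imwrite("pics/s3.png",big)
E
```

```text
[-0.03  0.08  0.05] [0.4075 0.1301 0.2586] [-0.3 -0.4  0.8] yaw 55.2
```

View pics/s3.png

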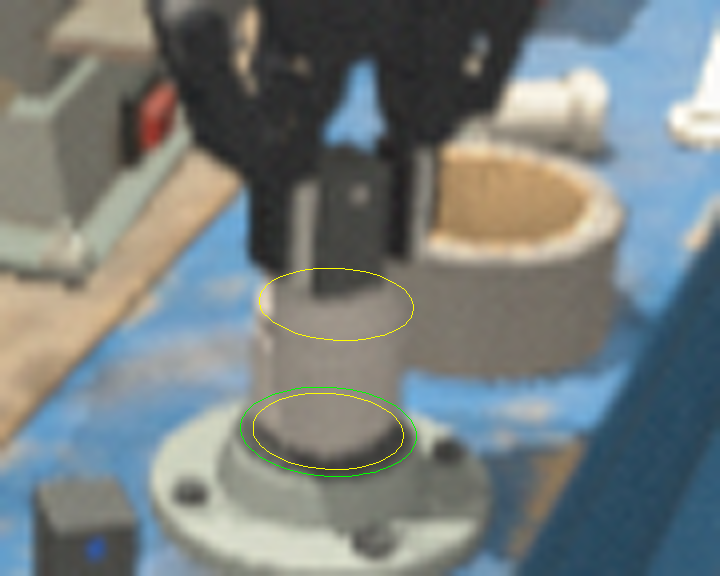

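Here the fingers are open and the socket stands alone, still a few mm up (bottom edge y≈458), so it is jammed slightly. I'll press on its shoulder with loose fingertips so that it can self-align.

Emit:
{"method": "move_arm", "body": {"steps": [0,0,0,0.0,0.0005,0.002,0.028,0,0,0,0,0,0.002,0.028,0,0,0,0,0,0.002,0.028,0,0,0,0,0,0,0.028], "squeeze": 20}}

```text
time: 16.1
tool_pos: [0.4079, 0.1304, 0.254]
ee_rot: [0.939, 2.995, 0.001]
wrist_force: [-5.5, -2.1, 28.2]
width: 0.0281
grip_force: 13.8
```

```bash
python3 s.py
```

```text
[-0.34  1.43  0.01] [0.4079 0.1304 0.254 ] [-5.5 -2.1 28.2] yaw 55.2
```

Emit:
{"method": "move_arm", "body": {"steps": [0,0,4,0,0,0.001,0.028,0,0,4,0,0,0.001,0.028,0,0,-4,0,0,0,0.028,0,0,-4,0,0,0,0.028,0,0,-4,0,0,0,0.028,0,0,-4,0,0,0,0.028,0,0,4,0,0,0,0.028,0,0,4,0,0,0,0.028]}}

```text
time: 16.77
tool_pos: [0.4091, 0.1301, 0.2537]
ee_rot: [0.942, 2.989, 0.001]
wrist_force: [-1.9, -6.8, 40.2]
width: 0.028
grip_force: 20.0
```

```bash
python3 s.py
```

```text
[-1.91  0.78  0.29] [0.4091 0.1301 0.2537] [-1.9 -6.8 40.2] yaw 55.0
```

Emit:
{"method": "move_arm", "body": {"steps": [0,0,0,0,0,-0.005,0.03,0,0,0,0,0,0,0.01,0,0,0,0,0,0,0.01,0,0,0,0,0,0,0.01], "squeeze": 60}}

```text
time: 17.1
tool_pos: [0.4083, 0.1305, 0.2569]
ee_rot: [0.939, 2.995, 0.003]
wrist_force: [-3.0, 0.9, 23.0]
width: 0.0236
grip_force: 56.8
```

```bash
python3 s.py
```

```text
[0.01 0.83 0.19] [0.4083 0.1305 0.2569] [-3.   0.9 23. ] yaw 55.2
```

Emit:
{"method": "move_arm", "body": {"steps": [0,0,-4,0,0,0,0.01,0,0,-4,0,0,0,0.01,0,0,0,0,0,0,0.01]}}

```text
time: 17.35
tool_pos: [0.4084, 0.1304, 0.2565]
ee_rot: [0.721, 3.054, 0.002]
wrist_force: [0.6, -1.2, 15.1]
width: 0.0236
grip_force: 58.8
```

```bash
python3 s.py
```

```text
[-0.01 -0.07  0.35] [0.4084 0.1304 0.2565] [ 0.6 -1.2 15.1] yaw 63.4
```

Emit:
{"method": "move_arm", "body": {"steps": [0,0,5,0,0,0,0.01,0,0,5,0,0,0,0.01,0,0,0,0,0,0,0.01]}}

```text
time: 17.6
tool_pos: [0.4084, 0.1304, 0.2565]
ee_rot: [0.999, 2.975, 0.002]
wrist_force: [-0.7, 0.0, 15.1]
width: 0.0236
grip_force: 58.4
```

```bash
python3 s.py
```

```text
[ 0.06 -0.18 -0.16] [0.4084 0.1304 0.2565] [-0.7  0.  15.1] yaw 52.9
```

Emit:
{"method": "move_arm", "body": {"steps": [0,0,3,0,0,0.001,0.01,0,0,3,0,0,0,0.01,0,0,0,0,0,0,0.01]}}

```text
time: 17.85
tool_pos: [0.4084, 0.1305, 0.2563]
ee_rot: [1.15, 2.919, 0.003]
wrist_force: [-4.6, 0.4, 28.3]
width: 0.0234
grip_force: 60.2
```

```bash
python3 s.py
```

```text
[-0.05  0.75  0.04] [0.4084 0.1305 0.2563] [-4.6  0.4 28.3] yaw 47.0
```

Emit:
{"method": "move_arm", "body": {"steps": [0,0,3,0,0,0.001,0.01,0,0,3,0,0,0,0.01,0,0,0,0,0,0,0.01]}}

```text
time: 18.1
tool_pos: [0.4084, 0.1305, 0.2561]
ee_rot: [1.3, 2.855, 0.004]
wrist_force: [-7.4, -2.4, 39.7]
width: 0.0238
grip_force: 61.7
```

```bash
python3 s.py
```

```text
[-0.25  1.63 -0.04] [0.4084 0.1305 0.2561] [-7.4 -2.4 39.7] yaw 41.0
```

Emit:
{"method": "move_arm", "body": {"steps": [0,0,3,0,0,0,0.01,0,0,3,0,0,0,0.01,0,0,0,0,0,0,0.01]}}

```text
time: 18.35
tool_pos: [0.4084, 0.1305, 0.2561]
ee_rot: [1.448, 2.783, 0.005]
wrist_force: [-6.7, -0.8, 39.5]
width: 0.0237
grip_force: 61.7
```

```bash
python3 s.py
```

```text
[-0.21  1.57  0.02] [0.4084 0.1305 0.2561] [-6.7 -0.8 39.5] yaw 35.0
```

```bash
python3 - <<'E'
from h import *
im=imaging.capture("scene"); g=cv2.cvtColor(im,cv2.COLOR_RGB2GRAY).astype(np.float32)
t=np.linspace(0,2*np.pi,721)
for nm,x,y,z in [("hub",.409,.1305,.028),("s1",.5437,.3747,.003)]:
    for dx in (-2,0,2):
        q=w2px("scene",np.c_[x+.024*np.cos(t),y+.024*np.sin(t),np.full(721,z)])
        c=q.mean(0)[0]+dx; f=q[q[:,1]>q.mean(0)[1]]; row=f[np.argmin(abs(f[:,0]-c)),1]
        rows=np.arange(-7,4.1,.5)+row
        pr=cv2.remap(g,np.full((1,len(rows)),c,np.float32),rows[None].astype(np.float32),cv2.INTER_LINEAR)[0]
        print(nm,dx,"row",row.round(1),"mm/px", )
        print(pr.round(0).astype(int))
    a,b=w2px("scene",[[x,y,z],[x,y,z+.01]]);print("px per 10mm",a-b)
E
```

```text
hub -2 row 198.0 mm/px
[151 150 149 149 148 149 151 149 146 131 115  96  78  83  89 107 125 140
 155 156 157 154 150]
hub 0 row 198.2 mm/px
[148 148 147 147 148 148 149 148 142 126 109  90  79  82  88  97 111 133
 149 155 156 148 143]
hub 2 row 198.2 mm/px
[143 142 142 142 143 144 144 142 136 123 108  89  80  85  91  97 109 127
 141 147 149 144 141]
px per 10mm [-0.2193348   3.38753692]
s1 -2 row 247.7 mm/px
[142 142 142 143 143 144 144 144 145 145 145 142 135 128 123 119 119 120
 124 127 128 128 127]
s1 0 row 247.6 mm/px
[139 139 139 139 139 139 140 140 140 139 139 137 127 119 117 116 116 118
 121 124 126 127 127]
s1 2 row 247.4 mm/px
[139 139 138 137 137 138 138 139 138 138 138 137 125 110 108 111 116 123
 125 125 126 127 127]
px per 10mm [0.38616563 3.60825258]
```

Emit:
{"method": "move_arm", "body": {"steps": [0,0,-5,0,0,-0.003,0.01,0,0,-5,0,0,0,0.01,0,0,-5,0,0,0,0.01]}}

```text
time: 18.65
tool_pos: [0.4084, 0.1304, 0.2566]
ee_rot: [1.064, 2.954, 0.002]
wrist_force: [2.8, 0.4, 3.3]
width: 0.0234
grip_force: 66.2
```

```bash
python3 s.py
```

```text
[ 0.09 -0.78 -0.34] [0.4084 0.1304 0.2566] [2.8 0.4 3.3] yaw 50.4
```

Emit:
{"method": "move_arm", "body": {"steps": [0,0,-4,0,0,0,0.01,0,0,-4,0,0,0,0.01]}}

```text
time: 18.82
tool_pos: [0.4084, 0.1303, 0.2566]
ee_rot: [0.856, 3.02, 0.001]
wrist_force: [2.4, -0.9, 4.0]
width: 0.0229
grip_force: 66.3
```

```bash
python3 s.py
```

```text
[-0.05 -0.74 -0.29] [0.4084 0.1303 0.2566] [ 2.4 -0.9  4. ] yaw 58.3
```

Emit:
{"method": "move_arm", "body": {"steps": [0,0,-4,0,0,0,0.01,0,0,-4,0,0,0,0.01]}}

```text
time: 18.98
tool_pos: [0.4084, 0.1303, 0.2566]
ee_rot: [0.644, 3.073, 0.001]
wrist_force: [2.6, -1.4, 4.3]
width: 0.0233
grip_force: 66.2
```

```bash
python3 s.py
```

```text
[-0.08 -0.65 -0.56] [0.4084 0.1303 0.2566] [ 2.6 -1.4  4.3] yaw 66.3
```

Engaged: the nut turned with about 0.3 N·m and came up against its free stop near yaw 65. I'll back off half the play and press.

Emit:
{"method": "move_arm", "body": {"steps": [0,0,3,0,0,-0.001,0.01,0,0,3,0,0,0,0.01,0,0,0,0,0,0.002,0.01,0,0,0,0,0,0.002,0.01,0,0,0,0,0,0,0.01]}}

```text
time: 19.4
tool_pos: [0.4083, 0.1304, 0.2559]
ee_rot: [0.807, 3.032, 0.002]
wrist_force: [-6.9, -2.6, 37.9]
width: 0.0231
grip_force: 70.7
```

```bash
python3 s.py
```

```text
[-0.63  1.8   0.17] [0.4083 0.1304 0.2559] [-6.9 -2.6 37.9] yaw 60.2
```

Emit:
{"method": "move_arm", "body": {"steps": [0,0,0,0,0,-0.006,0.01,0,0,0,0,0,-0.003,0.01,0,0,0,0,0,0,0.01]}}

```text
time: 19.65
tool_pos: [0.4076, 0.1305, 0.2599]
ee_rot: [-0.806, -3.033, -0.0]
wrist_force: [7.7, 4.4, -26.2]
width: 0.0234
grip_force: 68.0
```

```bash
python3 s.py
```

```text
[ 0.82 -1.81  0.22] [0.4076 0.1305 0.2599] [  7.7   4.4 -26.2] yaw 60.2
```

Emit:
{"method": "move_arm", "body": {"steps": [0,0,0,0,0,-0.003,0.01,0,0,0,0,0,-0.003,0.01,0,0,0,0,0,0,0.01]}}

```text
time: 19.9
tool_pos: [0.4076, 0.1304, 0.2674]
ee_rot: [-0.808, -3.034, 0.001]
wrist_force: [0.5, -0.0, -2.3]
width: 0.0234
grip_force: 70.9
```

```bash
python3 s.py
```

```text
[-0.02  0.03  0.04] [0.4076 0.1304 0.2674] [ 0.5 -0.  -2.3] yaw 60.2
```

Free again. I'll square the socket up by pressing it flat on the tray floor and regripping hard.

Emit:
{"method": "move_arm", "body": {"steps": [0,0,0,0,0,-0.03,0.01,0,0,0,0,0,-0.03,0.01,0,0,0,-0.0075,0.0363,0,0.01,0,0,0,-0.0075,0.0363,0,0.01,0,0,0,-0.0075,0.0363,0,0.01,0,0,0,-0.0075,0.0363,0,0.01,0,0,0,-0.0075,0.0363,0,0.01,0,0,0,-0.0075,0.0363,0,0.01]}}

```text
time: 20.57
tool_pos: [0.5557, 0.2984, 0.3275]
ee_rot: [-0.808, -3.035, 0.001]
wrist_force: [0.9, -1.3, -2.6]
width: 0.0231
grip_force: 70.7
```

Emit:
{"method": "move_arm", "body": {"steps": [0,0,0,0,0,0.03,0.01,0,0,0,0,0,0.038,0.01,0,0,0,0,0,0.02,0.01,0,0,0,0,0,0.009,0.01,0,0,0,0,0,0.004,0.01,0,0,0,0,0,0,0.01]}}

```text
time: 21.07
tool_pos: [0.5547, 0.2968, 0.2273]
ee_rot: [-0.808, -3.035, 0.001]
wrist_force: [0.3, 0.1, -1.9]
width: 0.0231
grip_force: 70.7
```

```bash
python3 s.py
```

```text
[-0.02  0.01  0.01] [0.5547 0.2968 0.2273] [ 0.3  0.1 -1.9] yaw 60.2
```

Emit:
{"method": "move_arm", "body": {"steps": [0,0,0,0,0,0.002,0.01,0,0,0,0,0,0.001,0.01,0,0,0,0,0,0,0.01]}}

```text
time: 21.32
tool_pos: [0.5554, 0.2969, 0.2257]
ee_rot: [0.808, 3.034, 0.002]
wrist_force: [0.4, 0.6, 1.0]
width: 0.0233
grip_force: 71.1
```

```bash
python3 s.py
```

```text
[ 0.07 -0.15  0.02] [0.5554 0.2969 0.2257] [0.4 0.6 1. ] yaw 60.2
```

Emit:
{"method": "move_arm", "body": {"steps": [0,0,0,0,0,0.002,0.01,0,0,0,0,0,0,0.01]}}

```text
time: 21.48
tool_pos: [0.5552, 0.297, 0.2256]
ee_rot: [0.808, 3.032, 0.003]
wrist_force: [-5.0, -2.4, 18.0]
width: 0.0235
grip_force: 73.5
```

```bash
python3 s.py
```

```text
[-0.78  1.11 -0.09] [0.5552 0.297  0.2256] [-5.  -2.4 18. ] yaw 60.2
```

Emit:
{"method": "move_arm", "body": {"steps": [0,0,0,0,0,-0.002,0.04,0,0,0,0,0,0,0.04,0,0,0,0,0,0,0.04,0,0,0,0,0,0,0.01,0,0,0,0,0,0,0.01,0,0,0,0,0,0,0.01,0,0,0,0,0,0,0.01], "squeeze": 115}}

```text
time: 22.07
tool_pos: [0.555, 0.2969, 0.2245]
ee_rot: [0.809, 3.036, 0.0]
wrist_force: [0.1, 1.3, 3.2]
width: 0.0229
grip_force: 112.3
```

Emit:
{"method": "move_arm", "body": {"steps": [0,0,0,0,0,-0.035,0.01,0,0,0,0,0,-0.04,0.01,0,0,0,0.0075,-0.0363,-0.015,0.01,0,0,0,0.0075,-0.0363,-0.01,0.01,0,0,0,0.0075,-0.0363,0,0.01,0,0,0,0.0075,-0.0363,0,0.01,0,0,0,0.0075,-0.0363,0,0.01,0,0,0,0.0075,-0.0363,0,0.01]}}

```text
time: 22.73
tool_pos: [0.4059, 0.1294, 0.3238]
ee_rot: [-0.808, -3.035, 0.001]
wrist_force: [1.0, -0.5, -2.2]
width: 0.0228
grip_force: 114.2
```

Emit:
{"method": "move_arm", "body": {"steps": [0,0,0,0,0,0.02,0.01,0,0,0,0,0,0.02,0.01,0,0,0,0,0,0,0.01]}}

```text
time: 22.98
tool_pos: [0.406, 0.1297, 0.2817]
ee_rot: [-0.809, -3.031, 0.003]
wrist_force: [-0.9, -0.3, -3.0]
width: 0.0229
grip_force: 114.1
```

```bash
python3 s.py; python3 plan.py .4083 .1304 .26 59 .01 1
```

```text
[-0.03  0.04 -0.04] [0.406  0.1297 0.2817] [-0.9 -0.3 -3. ] yaw 60.1
[0, 0, 1.1, -0.0016, 0.0018, 0.0217, 0.01],
from [0.406  0.1297 0.2817] 60.1 tilt 0.26 q [  6.   7. -27.  56.   0.  36.] F [-0.9 -0.3 -3. ] t 22.9833
```

Emit:
{"method": "move_arm", "body": {"steps": [0,0,1.5,-0.0015,0.0018,0.006,0.01,0,0,0,0,0,0.006,0.01,0,0,0,0,0,0.003,0.01,0,0,0,0,0,0.002,0.01,0,0,0,0,0,0,0.01]}}

```text
time: 23.4
tool_pos: [0.4094, 0.1313, 0.2671]
ee_rot: [-0.847, -3.024, 0.001]
wrist_force: [-2.0, 0.2, -1.7]
width: 0.0227
grip_force: 114.9
```

```bash
python3 s.py
```

```text
[ 0.06  0.49 -0.01] [0.4094 0.1313 0.2671] [-2.   0.2 -1.7] yaw 58.7
```

Emit:
{"method": "move_arm", "body": {"steps": [0,0,0,0,0,0.002,0.01,0,0,0,0,0,0.001,0.01,0,0,0,0,0,0,0.01]}}

```text
time: 23.65
tool_pos: [0.4092, 0.1312, 0.2652]
ee_rot: [-0.847, -3.025, 0.0]
wrist_force: [-6.4, -1.0, 11.7]
width: 0.0224
grip_force: 116.6
```

```bash
python3 s.py
```

```text
[-0.15  1.95  0.01] [0.4092 0.1312 0.2652] [-6.4 -1.  11.7] yaw 58.7
```

Emit:
{"method": "move_arm", "body": {"steps": [0,0,0,0.0008,-0.001,0,0.01,0,0,0,0,0,0,0.01]}}

```text
time: 23.82
tool_pos: [0.4083, 0.1309, 0.2651]
ee_rot: [0.847, 3.025, 0.001]
wrist_force: [-3.1, 0.8, 4.9]
width: 0.0227
grip_force: 115.1
```

```bash
python3 s.py
```

```text
[0.17 1.04 0.02] [0.4083 0.1309 0.2651] [-3.1  0.8  4.9] yaw 58.7
```

Emit:
{"method": "move_arm", "body": {"steps": [0,0,0,0,0,0.001,0.01,0,0,0,0,0,0.001,0.01,0,0,0,0,0,0,0.01]}}

```text
time: 24.07
tool_pos: [0.4083, 0.1309, 0.264]
ee_rot: [0.847, 3.024, 0.001]
wrist_force: [-7.6, 0.2, 19.9]
width: 0.0228
grip_force: 117.7
```

```bash
python3 s.py
```

```text
[-0.04  2.23  0.06] [0.4083 0.1309 0.264 ] [-7.6  0.2 19.9] yaw 58.7
```

Emit:
{"method": "move_arm", "body": {"steps": [0,0,0,0.0009,-0.0005,0,0.01,0,0,0,0,0,0,0.01]}}

```text
time: 24.23
tool_pos: [0.4077, 0.1309, 0.2641]
ee_rot: [0.847, 3.023, 0.002]
wrist_force: [-4.3, -0.4, 17.6]
width: 0.023
grip_force: 116.7
```

```bash
python3 s.py
```

```text
[0.01 1.52 0.02] [0.4077 0.1309 0.2641] [-4.3 -0.4 17.6] yaw 58.7
```

Emit:
{"method": "move_arm", "body": {"steps": [0,0,0,0.0003,-0.0002,0.001,0.01,0,0,0,0,0,0.001,0.01,0,0,0,0,0,0,0.01]}}

```text
time: 24.48
tool_pos: [0.407, 0.1309, 0.2612]
ee_rot: [0.847, 3.024, 0.001]
wrist_force: [-4.3, 0.9, 6.5]
width: 0.0229
grip_force: 115.6
```

```bash
python3 s.py
```

```text
[0.21 0.76 0.07] [0.407  0.1309 0.2612] [-4.3  0.9  6.5] yaw 58.7
```

Dropping now; the true centre lies a bit further toward −x. Continue the same way.

Emit:
{"method": "move_arm", "body": {"steps": [0,0,0,0.0006,-0.0004,0.001,0.01,0,0,0,0,0,0.002,0.01,0,0,0,0,0,0.001,0.01,0,0,0,0,0,0,0.01]}}

```text
time: 24.82
tool_pos: [0.4067, 0.1309, 0.2592]
ee_rot: [0.846, 3.022, 0.003]
wrist_force: [-9.7, -0.4, 33.6]
width: 0.0227
grip_force: 119.3
```

```bash
python3 s.py
```

```text
[-0.12  2.39  0.1 ] [0.4067 0.1309 0.2592] [-9.7 -0.4 33.6] yaw 58.7
```

Emit:
{"method": "move_arm", "body": {"steps": [0,0,0,0.0004,-0.0002,0,0.01,0,0,0,0,0,0.002,0.01,0,0,0,0,0,0,0.01]}}

```text
time: 25.07
tool_pos: [0.4064, 0.131, 0.2576]
ee_rot: [0.846, 3.021, 0.003]
wrist_force: [-8.8, -0.6, 34.3]
width: 0.0227
grip_force: 119.2
```

```bash
python3 s.py
```

```text
[-0.18  2.2   0.23] [0.4064 0.131  0.2576] [-8.8 -0.6 34.3] yaw 58.7
```

Emit:
{"method": "move_arm", "body": {"steps": [0,0,-3,0.0009,-0.0005,0,0.01,0,0,0,0,0,0,0.01]}}

```text
time: 25.23
tool_pos: [0.4059, 0.1309, 0.2575]
ee_rot: [0.763, 3.041, 0.003]
wrist_force: [-6.2, -1.8, 32.4]
width: 0.0229
grip_force: 119.0
```

```bash
python3 s.py
```

```text
[-0.24  1.53 -0.05] [0.4059 0.1309 0.2575] [-6.2 -1.8 32.4] yaw 61.8
```

Emit:
{"method": "move_arm", "body": {"steps": [0,0,0,0,0,0.002,0.01,0,0,0,0,0,0,0.01]}}

```text
time: 25.4
tool_pos: [0.4058, 0.131, 0.2562]
ee_rot: [0.766, 3.04, 0.003]
wrist_force: [-9.5, -1.7, 42.9]
width: 0.0225
grip_force: 120.2
```

```bash
python3 s.py
```

```text
[-0.45  2.18  0.23] [0.4058 0.131  0.2562] [-9.5 -1.7 42.9] yaw 61.7
```

Emit:
{"method": "move_arm", "body": {"steps": [0,0,0,0.0017,-0.001,-0.001,0.01,0,0,0,0,0,0,0.01]}}

```text
time: 25.57
tool_pos: [0.4049, 0.1309, 0.2564]
ee_rot: [0.766, 3.038, 0.004]
wrist_force: [0.8, -0.3, 22.6]
width: 0.0227
grip_force: 117.7
```

```bash
python3 s.py
```

```text
[ 0.   -0.29  0.28] [0.4049 0.1309 0.2564] [ 0.8 -0.3 22.6] yaw 61.7
```

Emit:
{"method": "move_arm", "body": {"steps": [0,0,0,0,0,0.002,0.01,0,0,-2,0,0,0.001,0.01,0,0,2,0,0,0,0.01]}}

```text
time: 25.82
tool_pos: [0.4049, 0.131, 0.2548]
ee_rot: [0.762, 3.038, 0.005]
wrist_force: [-4.5, -0.2, 43.1]
width: 0.0229
grip_force: 120.4
```

```bash
python3 s.py
```

```text
[-0.4   1.13  0.35] [0.4049 0.131  0.2548] [-4.5 -0.2 43.1] yaw 61.9
```

Emit:
{"method": "move_arm", "body": {"steps": [0,0,-1,0.0003,-0.0002,0.002,0.01,0,0,0,0.0003,-0.0002,0.002,0.01,0,0,0,0,0,0,0.01]}}

```text
time: 26.07
tool_pos: [0.4045, 0.1309, 0.2514]
ee_rot: [0.738, 3.042, 0.006]
wrist_force: [-5.4, -0.7, 50.0]
width: 0.0226
grip_force: 121.2
```

```bash
python3 s.py
```

```text
[-0.46  1.24  0.24] [0.4045 0.1309 0.2514] [-5.4 -0.7 50. ] yaw 62.7
```

Emit:
{"method": "move_arm", "body": {"steps": [0,0,0,0.0003,-0.0002,0.002,0.01,0,0,0,0,0,0,0.01]}}

```text
time: 26.23
tool_pos: [0.4044, 0.1309, 0.2496]
ee_rot: [0.738, 3.041, 0.006]
wrist_force: [-4.9, -1.2, 50.5]
width: 0.0228
grip_force: 121.2
```

```bash
python3 s.py
```

```text
[-0.39  1.07  0.32] [0.4044 0.1309 0.2496] [-4.9 -1.2 50.5] yaw 62.7
```

Emit:
{"method": "move_arm", "body": {"steps": [0,0,0,0.0002,-0.0001,0.002,0.01,0,0,0,0,0,0,0.01]}}

```text
time: 26.4
tool_pos: [0.4048, 0.1311, 0.2489]
ee_rot: [0.737, 3.039, 0.008]
wrist_force: [-7.6, -0.9, 69.0]
width: 0.0229
grip_force: 123.7
```

```bash
python3 s.py; python3 - <<'E'
from h import *
im=imaging.capture("scene"); g=cv2.cvtColor(im,cv2.COLOR_RGB2GRAY).astype(np.float32)
t=np.linspace(0,2*np.pi,721)
for dx in (-2,0,2):
    q=w2px("scene",np.c_[.409+.024*np.cos(t),.1305+.024*np.sin(t),np.full(721,.028)])
    c=q.mean(0)[0]+dx; f=q[q[:,1]>q.mean(0)[1]]; row=f[np.argmin(abs(f[:,0]-c)),1]
    rows=np.arange(-7,4.1,.5)+row
    print(cv2.remap(g,np.full((1,len(rows)),c,np.float32),rows[None].astype(np.float32),cv2.INTER_LINEAR)[0].round(0).astype(int))
E
```

```text
[-0.47  1.91  0.23] [0.4048 0.1311 0.2489] [-7.6 -0.9 69. ] yaw 62.7
[138 138 138 138 139 138 137 138 139 139 139 133 127 112  98  99 100 113
 125 129 133 135 137]
[140 140 140 141 142 143 143 141 141 143 142 139 131 114  99  86  84 100
 113 121 126 125 125]
[142 141 141 142 143 142 142 142 142 142 141 137 128 110  96  87  87 103
 116 123 128 128 127]
```

The bottom edge has moved to −0.5 px (the tray reference is −0.85), and the force hit a hard stop: the socket is seated. Ease the press and turn clockwise.

Emit:
{"method": "move_arm", "body": {"steps": [0,0,0,0,0,-0.002,0.01,0,0,5,0,0,0,0.01,0,0,5,0,0,0,0.01,0,0,5,0,0,0,0.01,0,0,5,0,0,0,0.01,0,0,5,0,0,0,0.01,0,0,5,0,0,0,0.01]}}

```text
time: 27.03
tool_pos: [0.4054, 0.1314, 0.2492]
ee_rot: [1.505, 2.744, 0.016]
wrist_force: [4.5, 4.2, 37.4]
width: 0.0226
grip_force: 119.6
```

```bash
python3 s.py
```

```text
[ 0.95 -1.01  0.45] [0.4054 0.1314 0.2492] [ 4.5  4.2 37.4] yaw 32.5
```

Emit:
{"method": "move_arm", "body": {"steps": [0,0,5,0,0,0,0.01,0,0,5,0,0,0,0.01]}}

```text
time: 27.2
tool_pos: [0.4056, 0.1316, 0.2492]
ee_rot: [1.736, 2.605, 0.018]
wrist_force: [6.0, 5.9, 34.4]
width: 0.0228
grip_force: 120.6
```

```bash
python3 s.py
```

```text
[ 0.84 -1.27  2.53] [0.4056 0.1316 0.2492] [ 6.   5.9 34.4] yaw 22.6
```

Emit:
{"method": "move_arm", "body": {"steps": [0,0,3,0,0,0,0.01,0,0,2,0,0,0,0.01]}}

```text
time: 27.37
tool_pos: [0.4057, 0.1316, 0.2492]
ee_rot: [1.847, 2.528, 0.018]
wrist_force: [6.2, 4.7, 34.2]
width: 0.023
grip_force: 119.8
```

```bash
python3 s.py
```

```text
[ 0.78 -1.19  1.88] [0.4057 0.1316 0.2492] [ 6.2  4.7 34.2] yaw 17.7
```

Torque jumped to 2.5 N·m, so the nut is at its stop. Final check picture.

```bash
python3 - <<'E'
from h import *
crop("scene",170,140,170,125,4.7,"pics/f.png")
E
python3 s.py
```

```text
[ 0.81 -1.29  1.4 ] [0.4057 0.1316 0.2491] [ 5.5  5.5 34.5] yaw 17.6
```

View pics/f.png

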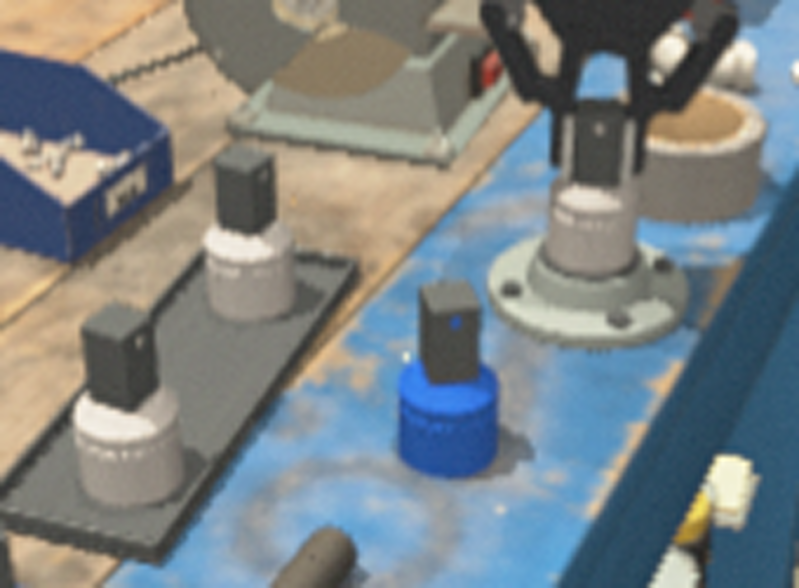

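The picture shows both other sockets upright in the tray at (130,430) and (250,260). The gripped socket is seated on the hub at (592,230), and the tape roll and ratchet are in place. The holding torque of 1.4 N·m is well above the nut's 0.3 N·m friction, which confirms it is at its stop.

```bash
python3 -c "
from bench import r
print(r.sign_off())"
```

```text
the job is handed in; nothing more can be done
None
```

The middle socket went fully down over the nut and turned it clockwise to its stop. I handed the job in with that socket still gripped and seated, and the other two upright in the tray; I tried only one of those two on the nut (it stayed perched), because the middle one fitted before the third was needed.

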